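Fasten the lamp unit cover with its push rivets

TASK

The microscope's lamp supply, the oblong grey box with a white cover and a round knob in the middle, has its cover back on after a bulb change: lock it by pushing the centre pins of its two raised push rivets down flush with their collars. The square box beside it is still being serviced, so leave its raised rivet standing up.

Things in the scene. Friction and masses are not known exactly. Their poses are not given: they have to be found in the camera images.
- pin_a_top (a point): centre of the top face of the centre pin of one of the two raised rivets, near a corner of the oblong unit's cover; it goes down with the pin. Pin 13 mm diameter, in a fixed black round collar 28 mm in diameter whose flat top is 54 mm above the table.
- pin_a (a joint): how far the white centre pin of one of the two raised rivets, near a corner of the oblong unit's cover is pushed in, in m: 0 = standing 12 mm proud of its black collar, 0.012 = flush with the collar (end of travel). It starts 8 to 12 mm proud. It slides straight down against about 6 N of friction and stays where it is left; no spring.
- pin_b_top (a point): centre of the top face of the centre pin of the other raised rivet, near the diagonally opposite corner of the oblong unit's cover; it goes down with the pin. Pin 13 mm diameter, in a fixed black round collar 28 mm in diameter whose flat top is 54 mm above the table.
- pin_b (a joint): how far the white centre pin of the other raised rivet, near the diagonally opposite corner of the oblong unit's cover is pushed in, in m: 0 = standing 12 mm proud of its black collar, 0.012 = flush with the collar (end of travel). It starts 8 to 12 mm proud. It slides straight down against about 6 N of friction and stays where it is left; no spring.
- pin_c_top (a point): centre of the top face of the centre pin of the only raised rivet on the square unit's cover (to be left up); it goes down with the pin. Pin 13 mm diameter, in a fixed black round collar 28 mm in diameter whose flat top is 54 mm above the table.
- pin_c (a joint): how far the white centre pin of the only raised rivet on the square unit's cover (to be left up) is pushed in, in m: 0 = standing 12 mm proud of its black collar, 0.012 = flush with the collar (end of travel). It starts 8 to 12 mm proud. It slides straight down against about 6 N of friction and stays where it is left; no spring.
- lamp_unit: the oblong box, fixed to the table: 120 (its x) x 200 (its y) mm, white cover top 50 mm above the table, a black knob 34 mm wide in the middle of the cover, its top 68 mm above the table. Origin: centre of its underside. Rivets at x, y = (-38, 78) and (38, -78) mm are raised (pin_a, pin_b); those at (38, 78) and (-38, -78) mm are already flush and fixed.
- heater_unit: the square box, fixed to the table: 120 x 120 mm, white cover top 50 mm above the table, a flat black rectangular switch in the middle (top 56 mm above the table). Origin: centre of its underside. Its raised rivet (pin_c) is at x, y = (38, 38) mm; its three other corner rivets are flush and fixed.
Not all that is in view belongs to the job. What is shaped like the lamp_unit but green is not meant.

How it is judged (in metres and radians):
At the end, for the whole second after the job is handed in: Both raised pins of the oblong unit are pushed in to within 2.5 mm of flush (joint above 0.0095 m), and the square unit's raised pin still stands at least 6 mm proud (joint below 0.006 m) (value of joint each of pin_a, pin_b above 0.0095 m and value of joint pin_c below 0.006 m); the robot touches nothing.
It fails at once if the square unit's raised pin is pushed in to less than 6 mm proud (value of joint pin_c above 0.006 m).
It also fails if it takes over 48 s, if anything falls off the work surface, if the arm or the gripper's body presses on something with over 40 N, if the wrist force passes 120 N, or if a joint passes its speed limit or range.

ROBOT

A 6-joint arm with a two-finger parallel gripper is mounted at the origin on the work surface. World frame = base frame: x ahead of the robot, y to its left, z up, the work surface at z = 0. Lengths are in m, angles in degrees, forces in N, time in s.
With the tool pointing down it reaches from about 0.275 to 0.825 m from the base axis. Payload 5.2 kg.
Tool frame: the origin (TCP) lies at the very end of the fingers, on their centre line; the grasp point (between the pads) lies hold_point_z behind it (hold_point_z is the distance from the TCP to the grasp point, in m); x points along the fingers, y is the direction in which the jaws open and shut, and the axes are right-handed (so a half turn about x gives the same grasp; the last joint's range is limited). The gripper opens to 93 mm and grips with 3 to 60 N. Pads are 15 mm wide; open, the fingers measure 128 mm over their backs; the gripper's body (75 mm by 188 mm) begins 65 mm behind the grasp point.
Start: joints at [-75.734, 14.817, 87.949, -0, 77.235, -11.62], TCP at [0.24, -0.495, 0.219] pointing down, gripper open.
Joint ranges: [-179.93, 179.93], [-52.35, 119.4], [10.71, 147.94], [-69.91, 249.91], [12.55, 155.21], [-178.61, 178.61]. Speed limits (degrees/s): [147.25, 147.25, 180, 180, 180, 180].

INTERFACE

Orientations are given as a 3x3 rotation matrix whose columns are the frame's x, y, z axes.
In Python, from bench import read_state, camera, camera_params, hand_in, hold_point_z gives the robot as it stands.
- The arm moves only by the shell command python3 -m crank 'ROWS' [OPENING]. ROWS is JSON, a list of rows, each a list of 4 numbers: the shift along the tool's x, y, z in mm, then the turn about the tool's x in rad. In form: [[x, y, z, spin], ...]. A call has 1 to 10 rows; each row is the pose to reach, as a shift and turn from the pose commanded when the call began, along the tool's axes at that moment; what a row does not reach only later rows make up. A row lasts 1/10 s, in which the tool goes at most 50 mm and 8.59 degrees, less where a joint would pass 70% of its speed; a pose out of reach is approached as far as the arm can. A call with a gripper value outside its range is refused whole. OPENING is the finger opening in mm, from 0 to 93, set as the call begins (- or left out, the last holds). The fingers move at their own pace and stop on an object; the grip force is fixed at half the most. Time passes only in rows, so rows that repeat a pose let the fingers close. It gives the time, the measured TCP pose, the force and the opening at its end, in the units of the state.
- read_state(): the state, without advancing time (a new reading comes with each control period).
- camera(name): name is "side" or "top" or "wrist"; returns the picture (384x512x3 uint8, blue, green, red); there is no depth.
- camera_params(name): a dict with "vertical_fov" (degrees; the focal length in pixels is half the picture's height over the tangent of half this angle, whatever the lens; pixels are square), "cx", "cy" (the principal point, pixels), "eye" and "orientation" of the camera in the world; the wrist camera has in their place "hand_eye" (4x4, takes a point from camera to tool coordinates, whose origin is the TCP and whose axes are the tool frame's). Camera axes: x right, y down, z forward; pixel columns grow to the right and rows downward; lengths in m; the calibration is good to about 2 mm. The wrist camera is an equidistant fisheye: a pixel r from the principal point sees the ray r / f radians off the axis. A picture is of the moment at which its call begins: read the wrist's pose just before it. camera_params takes no time and is no camera call.
- hand_in(): hands the job in, once; it reports no verdict.
The state is a dict: "t": time; "q": joint angles; "qd": joint speeds; "joint_efforts": joint torques, N m; "eef_pos": TCP position; "tool_rot": TCP orientation; "force": force on the tool from outside, world axes, zero at the start; "torque": the same for the moment, N m; "finger_gap": finger opening in m.
Only numpy, scipy, OpenCV 4.12 (cv2) and the standard library are available. Lean on these libraries where they do the work, as an engineer would, in place of code of your own. Each camera call takes 0.05 s, during which the arm holds its last target. There are 200 camera calls.

## Working session

There is one attempt and no reset: what is moved stays moved. The work goes in short steps, Python scripts to look and compute and a shell command to move; the robot and the scene stay as the last step left them, time stands still between calls to the robot, and variables do not carry over. Pictures are saved under pics/ and viewed, about 8 in all and at most 12, crops included, and the job is handed in when it is done.

```bash
mkdir -p pics; python3 - <<'E'
from bench import *
import cv2,numpy as np
s=read_state();print(s['t'],s['eef_pos'],np.round(s['tool_rot'],3).tolist(),s['finger_gap'],hold_point_z)
for n in ['top','side','wrist']:
    im=camera(n);cv2.imwrite(f'pics/{n}0.png',im)
    print(n,camera_params(n))
E
```

```text
0.0 [ 0.24000827 -0.49428669  0.21785657] [[-0.0, 0.437, -0.9], [0.002, -0.9, -0.437], [-1.0, -0.002, -0.0]] 0.09262879652494052 0.0188
top {'vertical_fov': 47.8393316607743, 'cx': 255.98706332492804, 'cy': 194.48481846480405, 'eye': array([ 0.41874471, -0.11777732,  1.10449749]), 'orientation': array([[ 0.0142844 , -0.99883576,  0.046077  ],
       [-0.99938321, -0.01278341,  0.03270747],
       [-0.03208037, -0.04651578, -0.99840229]])}
side {'vertical_fov': 45.317724013169794, 'cx': 252.12163597835877, 'cy': 190.5258099111757, 'eye': array([0.17642466, 0.67427741, 1.09156612]), 'orientation': array([[-0.9336057 , -0.27966264,  0.22398482],
       [-0.35830013,  0.72662289, -0.58620832],
       [ 0.00118808, -0.62754122, -0.77858243]])}
wrist {'vertical_fov': 65.70646984690485, 'cx': 252.69276397028705, 'cy': 194.31490751397985, 'hand_eye': array([[-8.05434980e-04, -2.58391506e-01,  9.66039948e-01,
        -1.65129173e-01],
       [ 9.99999525e-01, -7.38772657e-04,  6.36145554e-04,
        -1.07424032e-04],
       [ 5.49309291e-04,  9.66040001e-01,  2.58391978e-01,
        -7.12129491e-02],
       [ 0.00000000e+00,  0.00000000e+00,  0.00000000e+00,
         1.00000000e+00]])}
```

View pics/top0.png

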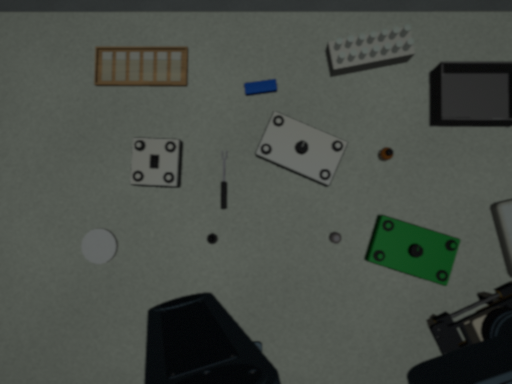

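Candidates in the top view: the white oblong unit at (302,147) with rivets at (278,121), (337,146), (325,175) and (266,149); the green lookalike at (415,248); and the square heater at (155,162). I choose the white oblong and will measure its collars and check a crop.

```bash
cat > h.py <<'E'
import cv2,numpy as np
from bench import *
def ray(n,u,v,z):
    p=camera_params(n);f=192/np.tan(np.radians(p['vertical_fov']/2))
    d=p['orientation']@np.array([(u-p['cx'])/f,(v-p['cy'])/f,1]);e=p['eye'];return e+d*(z-e[2])/d[2]
def proj(n,P):
    p=camera_params(n);f=192/np.tan(np.radians(p['vertical_fov']/2))
    c=p['orientation'].T@(np.array(P)-p['eye']);return c[:2]/c[2]*f+[p['cx'],p['cy']]
E
python3 - <<'E'
from h import *
im=cv2.imread('pics/top0.png');g=cv2.cvtColor(im,cv2.COLOR_BGR2GRAY)
m=(g<70).astype(np.uint8)
n,_,st,c=cv2.connectedComponentsWithStats(m)
for i in range(1,n):
    if 20<st[i,4]<400 and 100<c[i][1]<200 and c[i][0]<360: print(np.round(c[i],1),st[i,2:],np.round(ray('top',*c[i],.054),4))
s=cv2.imread('pics/side0.png')
P=[proj('top',ray('top',u,v,.054)) for u,v in [(302,147)]]
Q=proj('side',ray('top',302,147,.054)).astype(int);print(Q)
a=cv2.resize(im[100:200,240:365],None,fx=4,fy=4,interpolation=cv2.INTER_CUBIC)
b=s[max(0,Q[1]-60):Q[1]+60,max(0,Q[0]-70):Q[0]+70];b=cv2.resize(b,(500,int(500*b.shape[0]/b.shape[1])),interpolation=cv2.INTER_CUBIC)
a=cv2.resize(a,(395,316));b=cv2.resize(b,(395,338))
o=np.zeros((338,790,3),np.uint8);o[:316,:395]=a;o[:,395:]=b
cv2.imwrite('pics/crop1.png',cv2.convertScaleAbs(o,alpha=1.6))
E
```

```text
[278.  120.5] [11 11 74] [ 0.6491 -0.1346  0.054 ]
[139.9 145.2] [11 11 80] [0.5853 0.2047 0.054 ]
[170.1 146.2] [11 11 78] [0.5833 0.1298 0.054 ]
[171.9 170.6] [ 51  48 310] [0.5233 0.1237 0.054 ]
[301.1 147.1] [ 13  14 142] [ 0.5841 -0.1917  0.054 ]
[336.7 145.9] [11 11 76] [ 0.5879 -0.2777  0.054 ]
[265.8 149. ] [11 11 73] [ 0.5787 -0.1057  0.054 ]
[154.  161.2] [  9  15 122] [0.546  0.1686 0.054 ]
[291.1 170.4] [ 74  33 230] [ 0.5268 -0.168   0.054 ]
[324.6 174.1] [11 11 73] [ 0.5187 -0.2491  0.054 ]
[137.9 175.9] [11 11 78] [0.5093 0.2076 0.054 ]
[168.3 177. ] [11 11 77] [0.5073 0.1323 0.054 ]
[223.3 194.5] [  8  30 213] [ 0.4663 -0.0038  0.054 ]
[228 159]
```

View pics/crop1.png

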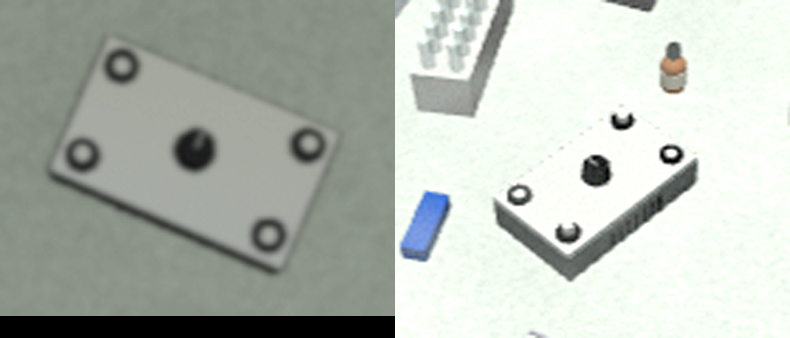

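View pics/side0.png

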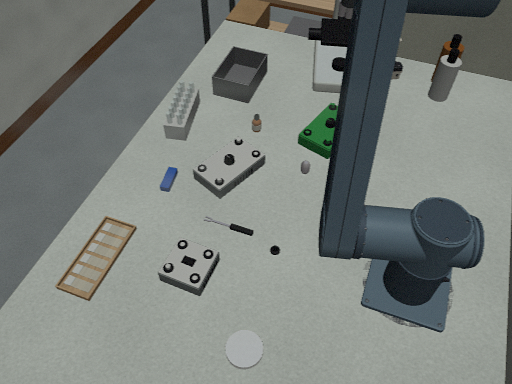

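Confirmed: the side view shows the raised pins on the white oblong at the far (238,142) and near (225,181) corners. In the top view these are (337,146) and (266,149), which matches the given layout. The spacings come out at 76 and 156 mm, as they should.

```bash
cat >> h.py <<'E'
A=np.array([.588,-.278,.054]);B=np.array([.579,-.106,.054])
def go(T):
    s=read_state();print(s['t'],np.round(s['eef_pos'],4),np.round(s['force'],1),s['finger_gap'],'tool mm',np.round(1000*np.array(s['tool_rot']).T@(T-s['eef_pos']),1))
E
python3 - <<'E'
from h import *
go(A+[0,0,.066])
# side-view check of collar centres
s=cv2.imread('pics/side0.png');g=cv2.cvtColor(s,cv2.COLOR_BGR2GRAY)
n,_,st,c=cv2.connectedComponentsWithStats((g<70).astype(np.uint8))
for nm,P in(('A',A),('B',B)):
    q=proj('side',P);i=min(range(1,n),key=lambda i:np.hypot(*(c[i]-q)));print(nm,q,c[i],st[i],ray('side',*c[i],.054))
E
```

```text
0.15 [ 0.24   -0.4944  0.218 ] [-1.2 -0.4 -0.1] 0.09300996357323961 tool mm [  98.2  -42.6 -407.5]
A [238.15594049 141.3459534 ] [238.04 142.24] [235 140   8   5  25] [ 0.58684659 -0.27418197  0.054     ]
B [219.03584817 180.876466  ] [218.89285714 181.96428571] [215 179   9   6  28] [ 0.57771857 -0.10201397  0.054     ]
```

```bash
python3 -m crank '[[0,-5,-45,0],[0,-10,-90,0],[10,-15,-135,0],[20,-20,-180,0],[35,-25,-225,0],[50,-30,-270,0],[65,-35,-315,0],[80,-40,-360,0],[98,-43,-400,0],[98,-43,-408,0]]' 0 && python3 - <<'E'
from h import *
go(A+[0,0,.066]); cv2.imwrite('pics/w1.png',camera('wrist'))
E
```

```text
t: 1.15
eef_pos: [0.59, -0.2739, 0.1171]
tool_rot: [[-0.003, 0.44, -0.898], [0.004, -0.898, -0.44], [-1.0, -0.005, 0.001]]
force: [-0.5, 0.4, -0.7]
finger_gap: 0.0175
1.15 [ 0.59   -0.2739  0.1171] [-0.5  0.4 -0.7] 0.017502358209658234 tool mm [-2.9  2.8  3.6]
```

```bash
python3 -m crank '[[0,0,0,0],[0,0,0,0],[0,0,0,0],[0,0,0,0]]' && python3 - <<'E'
from h import *
cat='''
def wproj(P,s):
    p=camera_params('wrist');f=192/np.tan(np.radians(p['vertical_fov']/2));H=p['hand_eye']
    t=np.array(s['tool_rot']).T@(np.array(P)-s['eef_pos']);c=H[:3,:3].T@(t-H[:3,3])
    th=np.arctan2(np.hypot(c[0],c[1]),c[2]);return c[:2]/np.hypot(c[0],c[1])*th*f+[p['cx'],p['cy']]
def wray(u,v,z,s):
    p=camera_params('wrist');f=192/np.tan(np.radians(p['vertical_fov']/2));H=p['hand_eye']
    d=np.array([u-p['cx'],v-p['cy']]);r=np.hypot(*d);c=np.array([*(d/r*np.sin(r/f)),np.cos(r/f)])
    R=np.array(s['tool_rot']);o=s['eef_pos']+R@H[:3,3];w=R@H[:3,:3]@c;return o+w*(z-o[2])/w[2]
'''
open('h.py','a').write(cat);exec(cat)
go(A+[0,0,.066]);s=read_state();im=camera('wrist')
for P in(A,B,A+[0,0,.01],s['eef_pos']):print(wproj(P,s))
cv2.imwrite('pics/w2.png',cv2.convertScaleAbs(im,alpha=1.5))
E
```

```text
t: 1.6
eef_pos: [0.5878, -0.2792, 0.1215]
tool_rot: [[0.001, 0.435, -0.9], [-0.001, -0.9, -0.435], [-1.0, 0.001, -0.0]]
force: [-0.1, -0.4, -0.1]
finger_gap: 0.0004
1.6 [ 0.5878 -0.2792  0.1215] [-0.1 -0.4 -0.1] 0.0003949789475935693 tool mm [ 1.5 -1.  -0.7]
[251.31666928 204.08899561]
[ 71.86425284 130.66991682]
[251.28422907 207.77552857]
[252.71796998 237.66345071]
```

View pics/w2.png

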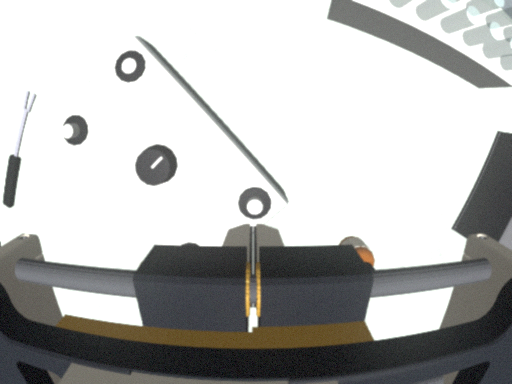

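Collar A is at about (255,203) and B at about (75,130). Both pins stand off-centre in their collars, so they are raised. The predictions are within 4 px; converting that to an offset.

```bash
python3 - <<'E'
from h import *
s=read_state();im=camera('wrist');g=cv2.cvtColor(im,cv2.COLOR_BGR2GRAY)
n,l,st,c=cv2.connectedComponentsWithStats((g<70).astype(np.uint8))
for i in range(1,n):
    x,y,w,h,a=st[i]
    if 80<a<2000 and y<215:
        print(st[i],ray and np.round(wray(x+w/2-.5,y+h/2-.5,.054,s),4))
E
```

```text
[148  44  45  48  89] [ 0.661  -0.1715  0.054 ]
[116  52  28  29 411] [ 0.6499 -0.1378  0.054 ]
[ 66 116  21  28 296] [ 0.5817 -0.1098  0.054 ]
[ 137  146   40   39 1068] [ 0.5842 -0.1934  0.054 ]
[  4 156  16  51 504] [ 0.5006 -0.0444  0.054 ]
[240 189  30  29 328] [ 0.5901 -0.2797  0.054 ]
```

```bash
python3 -m crank '[[25,0.5,-1,0],[45,0.5,-1,0],[50,0.5,-1,0],[54,0.5,-1,0],[57,0.5,-1,0],[60,0.5,-1,0],[62,0.5,-1,0],[64,0.5,-1,0],[65,0.5,-1,0],[65,0.5,-1,0]]'
```

```text
t: 2.7
eef_pos: [0.5901, -0.2785, 0.0572]
tool_rot: [[0.002, 0.437, -0.9], [-0.001, -0.9, -0.437], [-1.0, 0.002, -0.001]]
force: [-1.4, 0.7, 4.6]
finger_gap: 0.0008
```

Pin contact feels like ordinary friction, so I'll go on to the collar in small steps.

```bash
python3 -m crank '[[1,0,0,0],[2,0,0,0],[2,0,0,0],[2.5,0,0,0],[2.5,0,0,0]]'; python3 -m crank '[[0.5,0,0,0],[1,0,0,0],[1,0,0,0],[1,0,0,0]]'
```

```text
t: 3.2
eef_pos: [0.5901, -0.2785, 0.0547]
tool_rot: [[0.002, 0.437, -0.9], [-0.001, -0.9, -0.437], [-1.0, 0.002, -0.001]]
force: [-1.8, 0.5, 5.5]
finger_gap: 0.0005
t: 3.6
eef_pos: [0.5901, -0.2785, 0.0543]
tool_rot: [[0.002, 0.437, -0.9], [-0.002, -0.9, -0.437], [-1.0, 0.002, -0.001]]
force: [-2.9, 1.0, 10.2]
finger_gap: 0.0004
```

Force rose at z = 0.0543, which is flush. Rising and moving to B.

```bash
python3 -m crank '[[-30,0,0,0],[-65,0,0,0],[-66,-40,0,0],[-66,-85,-15,0],[-66,-130,-40,0],[-66,-157,-67,0],[-66,-157,-67,0],[-66,-157,-67,0],[-66,-157,-67,0]]'; python3 - <<'E'
from h import *
go(np.array([.580,-.107,.064]));s=read_state();im=camera('wrist')
for P in(A,B):print(wproj(P,s))
g=cv2.cvtColor(im,cv2.COLOR_BGR2GRAY)
n,l,st,c=cv2.connectedComponentsWithStats((g<70).astype(np.uint8))
for i in range(1,n):
    x,y,w,h,a=st[i]
    if 80<a<2000 : print(st[i],np.round(wray(x+w/2-.5,y+h/2-.5,.054,s),4))
cv2.imwrite('pics/w3.png',cv2.convertScaleAbs(im,alpha=1.3))
E
```

```text
t: 4.5
eef_pos: [0.5815, -0.1085, 0.1184]
tool_rot: [[0.0, 0.436, -0.9], [-0.001, -0.9, -0.436], [-1.0, 0.001, -0.0]]
force: [-0.0, -0.4, -0.6]
finger_gap: 0.0008
4.5 [ 0.5815 -0.1085  0.1184] [-0.  -0.4 -0.6] 0.0007650631401741653 tool mm [54.4 -2.   0.7]
[410.49853583 270.6118724 ]
[248.45980064 207.38771881]
[267  28  82  32 397] [ 0.7171 -0.0899  0.054 ]
[ 20  84  19  26 260] [0.5845 0.1255 0.054 ]
[  0 104   7  31 121] [0.5518 0.1546 0.054 ]
[312 130  25  31 256] [ 0.6509 -0.1373  0.054 ]
[223 138  59  54 150] [ 0.6118 -0.0933  0.054 ]
[  3 155  17  24 191] [0.5104 0.1277 0.054 ]
[245 191  21  30 151] [ 0.5827 -0.1101  0.054 ]
[235 192  11  28 130] [ 0.5775 -0.0992  0.054 ]
[ 75 290  17  18 235] [0.409  0.0079 0.054 ]
```

View pics/w3.png

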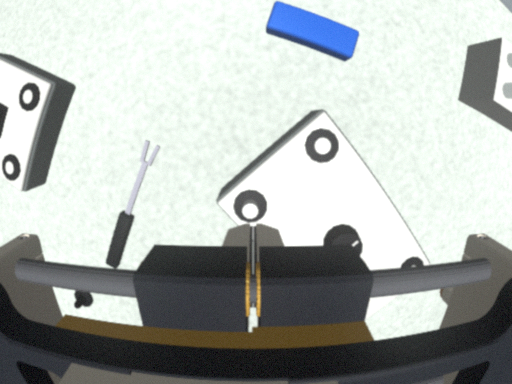

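Collar B is at (250,206) with its pin raised; that is within 2 mm of the TCP. Pressing it.

```bash
python3 -m crank '[[25,-1,0,0],[43,-1,0,0],[48,-1,0,0],[52,-1,0,0],[55,-1,0,0],[58,-1,0,0],[60,-1,0,0],[62,-1,0,0],[62,-1,0,0],[62,-1,0,0]]'; python3 -m crank '[[1,0,0,0],[1.5,0,0,0],[2,0,0,0],[2,0,0,0],[2,0,0,0]]'
```

```text
t: 5.55
eef_pos: [0.5812, -0.1075, 0.0574]
tool_rot: [[0.001, 0.436, -0.9], [-0.001, -0.9, -0.436], [-1.0, 0.002, -0.0]]
force: [-2.8, -2.2, 5.6]
finger_gap: 0.0004
t: 6.05
eef_pos: [0.5812, -0.1075, 0.0552]
tool_rot: [[0.001, 0.437, -0.9], [-0.001, -0.9, -0.437], [-1.0, 0.002, -0.0]]
force: [-2.6, -2.6, 5.7]
finger_gap: 0.0006
```

```bash
python3 -m crank '[[0.5,0,0,0],[1,0,0,0],[1.5,0,0,0],[1.5,0,0,0],[1.5,0,0,0]]'
```

```text
t: 6.55
eef_pos: [0.5812, -0.1075, 0.0543]
tool_rot: [[0.001, 0.437, -0.9], [-0.002, -0.9, -0.437], [-1.0, 0.002, -0.0]]
force: [-4.1, -1.1, 8.7]
finger_gap: -0.0
```

Flush at the same height. Backing off and checking both pins.

```bash
python3 -m crank '[[-40,0,0,0],[-80,0,0,0],[-110,0,40,0],[-130,0,80,0],[-150,0,120,0],[-150,0,150,0],[-150,0,150,0],[-150,0,150,0],[-150,0,150,0],[-150,0,150,0]]'; python3 - <<'E'
from h import *
go(B);s=read_state();im=camera('wrist');t=camera('side');tp=camera('top')
def crop(i,c,r=45,z=395):
    c=np.array(c).astype(int);x,y=np.clip(c-r,0,None);return cv2.resize(i[y:y+2*r,x:x+2*r],(z,z),interpolation=cv2.INTER_CUBIC)
o=np.hstack([crop(t,proj('side',(A+B)/2)),crop(im,wproj((A+B)/2,s),90)]);print(wproj(A,s),wproj(B,s))
cv2.imwrite('pics/f.png',cv2.convertScaleAbs(o,alpha=1.2))
h=crop(t,proj('side',[.546,.169,.054]),40);h2=crop(tp,proj('top',(A+B)/2),60);cv2.imwrite('pics/f2.png',cv2.convertScaleAbs(np.hstack([h,h2]),alpha=1.2))
E
```

```text
t: 7.55
eef_pos: [0.4467, -0.1717, 0.2023]
tool_rot: [[-0.0, 0.437, -0.899], [0.001, -0.899, -0.437], [-1.0, -0.001, -0.0]]
force: [-0.6, 1.3, 0.8]
finger_gap: 0.0005
7.55 [ 0.4467 -0.1717  0.2023] [-0.6  1.3  0.8] 0.0005272155661932407 tool mm [ 148.3   -1.1 -147.7]
[392.81728609 114.11974003] [251.46968438  45.48827112]
```

View pics/f.png

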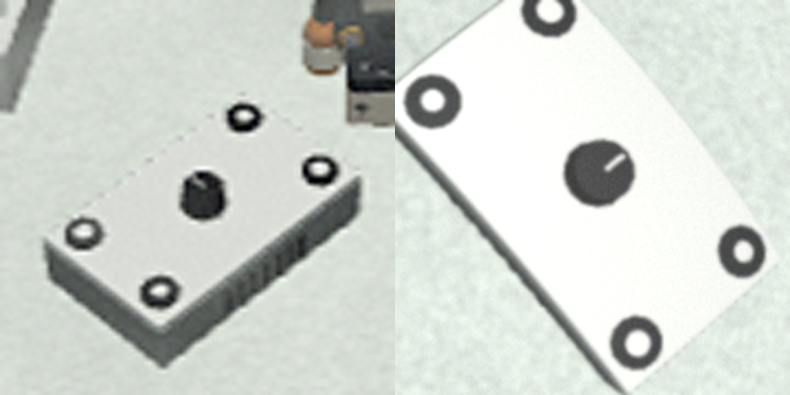

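View pics/f2.png

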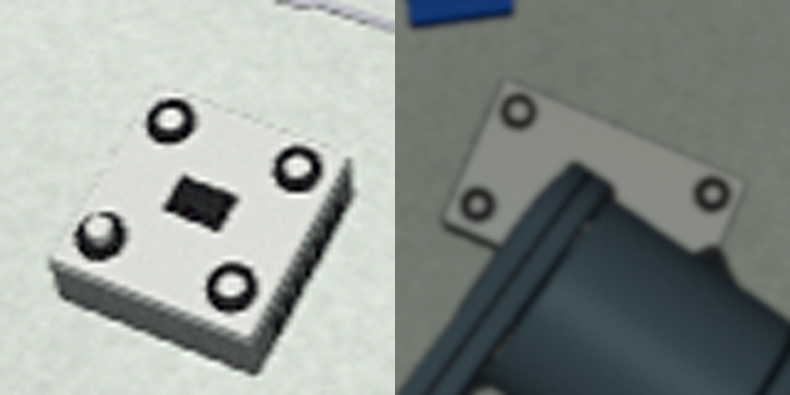

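All four rivets on the oblong unit now look alike, with the white discs centred in their collars in the side and wrist views. The square unit's pin still stands up at (100,235) in its crop. The arm is clear.

```bash
python3 -c "from bench import *;print(hand_in())"
```

```text
the job is handed in; nothing more can be done
None
```

I pushed both raised pins on the white oblong unit down with the closed fingertips, backed the arm off and handed the job in about 8 s into the 48 s allowed.

- **Pins:** both presses stopped at a tool height of 54.3 mm, against a collar top of 54 mm, with the vertical force rising to about 9–10 N. In the side and wrist pictures taken afterwards, all four of its rivets look flush.
- **Square unit:** I never went near it, and its raised pin still stands up in the side picture.
- **At hand-in:** the tool was about 0.20 m above the table, touching nothing.
- **Disagreements:** the camera views placed the collars within 2–4 mm of each other. The side view differed most because the raised pins hid part of the collars. No check failed.

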